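# Find the empty thread bin by feel and push its flap open

### The job

One of the four thread bins under the white flaps is empty, so it can be restocked: press the flaps at their orange dots, one after another, lightly, until you find the one that rocks, and then push that flap down until it is fully open, and leave it open. Do not force a flap that resists, pick nothing up, and leave the thread cones, the oil bottle and the tin where they stand.

Things in the scene. Friction and masses are not known exactly. Their poses are not given: they have to be found in the camera images.
- case: blue steel bin case fixed to the bench, 227 (x) by 422 (y) by 100 mm high, its x pointing away from the robot. Origin on the bench under the middle of the line of axles; the case reaches 95 mm from there to -x, 132 mm to +x. Along its top, 104 mm apart, lie four identical white flaps over four bins 92 mm deep. Three bins are full of thread up to the flap, one is empty; it cannot be seen which
- axles (a point): middle of the line of axles, 95 mm above the bench; axes as the case. Each flap is a board 120 (x) by 94 (y) by 10 mm, its top flush with the case top, its axle along y at mid thickness: 80 mm of it lies on the near (-x) side, and 40 mm on the far side, which rises as the near end goes down. From x = +42 mm on, the case top is a fixed ledge
- flap1 (a joint): angle of flap 1 (1 is at the case's +y end, 4 at its -y end), rad: 0 shut and level, 0.8 at its stop, fully open, near end down in the bin. The stiff axle takes 2 to 4 N at the dot, and it stays where left. Over a full bin it meets the thread after about 0.02 rad (1 mm at the dot) and then yields only some 1 mm per 10 N. More than 40 N on it there counts as forcing it
- flap1_mark (a point): centre of the orange dot (18 mm across) on the top face of flap 1, 48 mm from the axle towards the near (-x of the case) end, midway along the flap's width; z points out of the flap's top. As the flap opens the dot goes down and towards the axle, in an arc of 48 mm about it
- flap2 (a joint): angle of flap 2 (1 is at the case's +y end, 4 at its -y end), rad: 0 shut and level, 0.8 at its stop, fully open, near end down in the bin. The stiff axle takes 2 to 4 N at the dot, and it stays where left. Over a full bin it meets the thread after about 0.02 rad (1 mm at the dot) and then yields only some 1 mm per 10 N. More than 40 N on it there counts as forcing it
- flap2_mark (a point): centre of the orange dot (18 mm across) on the top face of flap 2, 48 mm from the axle towards the near (-x of the case) end, midway along the flap's width; z points out of the flap's top. As the flap opens the dot goes down and towards the axle, in an arc of 48 mm about it
- flap3 (a joint): angle of flap 3 (1 is at the case's +y end, 4 at its -y end), rad: 0 shut and level, 0.8 at its stop, fully open, near end down in the bin. The stiff axle takes 2 to 4 N at the dot, and it stays where left. Over a full bin it meets the thread after about 0.02 rad (1 mm at the dot) and then yields only some 1 mm per 10 N. More than 40 N on it there counts as forcing it
- flap3_mark (a point): centre of the orange dot (18 mm across) on the top face of flap 3, 48 mm from the axle towards the near (-x of the case) end, midway along the flap's width; z points out of the flap's top. As the flap opens the dot goes down and towards the axle, in an arc of 48 mm about it
- flap4 (a joint): angle of flap 4 (1 is at the case's +y end, 4 at its -y end), rad: 0 shut and level, 0.8 at its stop, fully open, near end down in the bin. The stiff axle takes 2 to 4 N at the dot, and it stays where left. Over a full bin it meets the thread after about 0.02 rad (1 mm at the dot) and then yields only some 1 mm per 10 N. More than 40 N on it there counts as forcing it
- flap4_mark (a point): centre of the orange dot (18 mm across) on the top face of flap 4, 48 mm from the axle towards the near (-x of the case) end, midway along the flap's width; z points out of the flap's top. As the flap opens the dot goes down and towards the axle, in an arc of 48 mm about it
- cone_gold: loose cone of gold thread, 100 mm tall, 56 mm across its foot, standing on the case's ledge at its +y half; origin at the centre of its underside, z up its axis; to be left alone
- cone_navy: loose cone of navy thread, same size, standing on the case's ledge at its -y half; origin at the centre of its underside, z up its axis; to be left alone
- oil: loose yellow oil bottle with a red cap, 44 mm across, 120 mm tall, standing on the bench past the case's +y end; origin at the centre of its underside, z up; to be left alone
- tin: loose round steel tin with a green lid, 72 mm across, 40 mm tall, on the bench past the case's -y end; origin at the centre of its underside, z up; to be left alone

How it is judged:
At the end, for the whole second after the job is handed in: The flap over the empty bin is open (above 0.7 rad of its 0.8) and at rest; the other three are shut (below 0.12 rad) (((value of joint flap1 above 0.7 rad and value of joint each of flap2, flap3, flap4 below 0.12 rad) or (value of joint flap2 above 0.7 rad and value of joint each of flap1, flap3, flap4 below 0.12 rad) or (value of joint flap3 above 0.7 rad and value of joint each of flap1, flap2, flap4 below 0.12 rad) or (value of joint flap4 above 0.7 rad and value of joint each of flap1, flap2, flap3 below 0.12 rad)) and velocity of joint flap1 between -0.05 and 0.05 rad/s and velocity of joint flap2 between -0.05 and 0.05 rad/s and velocity of joint flap3 between -0.05 and 0.05 rad/s and velocity of joint flap4 between -0.05 and 0.05 rad/s); the robot touches nothing.
It fails at once if a flap that resists is forced: more than 40 N between the robot and the case or its flaps while none of them is open beyond 0.3 rad (contact force between any of the arm, the fingers and case above 40 N and value of joint each of flap1, flap2, flap3, flap4 below 0.3 rad).
It fails at once if a bystander (thread cone, oil bottle, tin) is moved more than 20 mm or tipped or lifted (distance of any of cone_gold, cone_navy, oil, tin from where it was at the start of the episode above 0.02 m or angle between any of cone_gold, cone_navy, oil, tin's own z axis and vertical above 0.3 rad).
It also fails if it takes over 51 s, if anything falls off the work surface, if the arm or the gripper's body presses on something with over 40 N, if the wrist force passes 120 N, or if a joint passes its speed limit or range.

### The arm

A 7-joint arm with a two-finger parallel gripper is mounted at the origin on the work surface. World frame = base frame: x ahead of the robot, y to its left, z up, the work surface at z = 0. Lengths are in m, angles in rad, forces in N, time in s.
With the tool pointing down it reaches from about 0.425 to 0.825 m from the base axis. Payload 3.6 kg.
Tool frame: the origin (TCP) lies at the very end of the fingers, on their centre line; the grasp point (between the pads) lies 19 mm behind it; z points along the fingers, y is the line along which they close (so a half turn about z gives the same grasp; the last joint's range is limited). The gripper opens to 85 mm and grips with 20 to 120 N. Pads are 22 mm wide; open, the fingers measure 114 mm over their backs; the gripper's body (76 mm by 85 mm) begins 54 mm behind the grasp point. The pads swing forward as they close: fully open they stand 13 mm farther back than shut.
Start: joints at [1.306, 0.615, -0.013, 1.423, 0.008, 1.103, -0.04], TCP at [0.154, -0.632, 0.203] pointing down, gripper open.
Joint ranges: [-3.12, 3.12], [-0.3, 2.06], [-1.34, 1.32], [0.26, 2.42], [-1.36, 4.5], [0.01, 1.98], [-2.84, 2.84]. Speed limits (rad/s): [2.79, 2.79, 3.14, 3.14, 3.14, 3.14, 3.14].

### API

Orientations are given as a unit quaternion [x, y, z, w].
In Python, from cell import robot gives the robot as it stands. The module is installed in compiled form; this text tells all that it offers.
- The arm moves only by the tool step_arm, never from a script. Its argument "deltas" is a list of rows, each a list of 7 numbers: the shift along the tool's x, y, z in units of 30 mm (1.0 is 30 mm), then the turn, a rotation vector about the tool's x, y, z in units of 6 degrees (1.0 is 6 degrees), then the finger opening in mm, from 0 to 85.4. A call has 1 to 20 rows; each row is the pose to reach, as a shift and turn from the pose commanded when the call began, along the tool's axes at that moment; what a row does not reach only later rows make up. A row lasts 1/8 s, in which the tool goes at most 62.5 mm and 10.7 degrees, less where a joint would pass 70% of its speed; a pose out of reach is approached as far as the arm can. A call with a gripper value outside its range is refused whole. The fingers move at their own pace and stop on an object; "squeeze" is the grip in N (left out, the last holds). Time passes only in rows, so rows that repeat a pose let the fingers close. It gives the time, the measured TCP pose, the force, the opening and the grip force at its end, in the units of the state.
- robot.state(): the state, without advancing time (a new reading comes with each control period).
- robot.camera(name): name is "side" or "top"; returns a dict with "pixels" (400x640x3 uint8, red, green, blue), "mtx" (3x3 intrinsics, pixels), "k1" (the pictures are not rectified: a ray, as slopes to the right and down, at radius r is drawn at 1 + k1 r^2 times it, then the intrinsics apply), "R" (3x3) and "t" (3): a world point X has camera coordinates R X + t. Camera axes: x right, y down, z forward; pixel columns grow to the right and rows downward; lengths in m; the calibration is good to about 2 mm. A picture is of the moment at which its call begins. There is no depth.
- robot.job_done(): hands the job in; it is judged then, once.
Trained networks look in a picture, given as the dict that the camera call returned (one of the last four; its "shot" number tells which), for a name from the list of things; names that differ only in an ending like _2 or _b are one class to them, and where a whole thing is asked for, a point or a joint stands for the part that bears it (a point fixed in the world has none). Each returns a list of dicts, best first, with "score" (0 to 1); they miss things now and then, are a little off and sometimes report something else, mostly with a low value. They report only what shows in the picture. A call takes as long as a camera call.
- robot.outline_of(query, picture): "region" (400x640 bool, what is visible of it) and "box" ([left, top, right, bottom] in pixels, round what is visible of it).
The state is a dict: "t": time; "qpos": joint angles; "qd": joint speeds; "tau": joint torques, N m; "tool_pos": TCP position; "tcp_rot": TCP orientation; "ft_force": force on the tool from outside, world axes, zero at the start; "wrist_torque": the same for the moment, N m; "opening": opening from 0.0 (shut) to 1.0 (fully open); "finger_force": force on a finger pad.
Only numpy, scipy, OpenCV 4.12 (cv2) and the standard library are available. Lean on these libraries where they do the work, as an engineer would, in place of code of your own. Each camera call takes 0.05 s, during which the arm holds its last target. There are 200 camera calls.

## Working session

There is one attempt and no reset: what is moved stays moved. The work goes in short steps, Python scripts to look and compute and a tool call to move; the robot and the scene stay as the last step left them, time stands still between calls to the robot, and variables do not carry over. Pictures are saved under pics/ and viewed, at most 10 in all, crops included, and the job is handed in when it is done.

Besides the shell and the picture viewer there is one more tool, called after "Request:" by a JSON object that holds its "op" and its "data". step_arm: Moves the arm, as the interface text tells. Its arguments: {"type":"object","properties":{"deltas":{"type":"array","items":{"type":"array","items":{"type":"number"}}},"squeeze":{"type":"number"}},"required":["deltas"]}

```bash
mkdir -p pics; cat > h.py <<'E'
import numpy as np, cv2
from cell import robot
from scipy.spatial.transform import Rotation as Ro
def ray(c,uv):
    m=c["mtx"]; d=np.array([(uv[0]-m[0][2])/m[0][0],(uv[1]-m[1][2])/m[1][1]]); s=d.copy()
    for _ in range(20): s=d/(1+c["k1"]*(s@s))
    R=np.array(c["R"]); return -R.T@np.array(c["t"]), R.T@np.array([s[0],s[1],1])
def onz(c,uv,z):
    o,d=ray(c,uv); return o+d*(z-o[2])/d[2]
def proj(c,X):
    p=np.array(c["R"])@X+np.array(c["t"]); s=p[:2]/p[2]; s=s*(1+c["k1"]*(s@s)); m=np.array(c["mtx"])
    return m[:2,:2]@s+m[:2,2]
def dots(c):
    hsv=cv2.cvtColor(c["pixels"],cv2.COLOR_RGB2HSV)
    m=cv2.inRange(hsv,(5,150,120),(20,255,255))
    n,l,s,ce=cv2.connectedComponentsWithStats(m)
    return [(s[i,4],s[i,2],s[i,3],ce[i].round(1)) for i in range(1,n) if s[i,4]>15]
E
python3 - <<'E'
from h import *
s=robot.state(); print({k:np.round(v,3) for k,v in s.items()})
for n in("top","side"):
    c=robot.camera(n); cv2.imwrite(f"pics/{n}0.png",c["pixels"][:,:,::-1])
    o,_=ray(c,(320,200)); print(n,o.round(3))
    for a,w,h,p in dots(c): print("dot",a,w,h,p,onz(c,p,.1).round(4))
    for q in["flap1_mark","cone_gold","cone_navy","oil","tin","case"]:
        for r in robot.outline_of(q,c)[:4]: 
            ys,xs=np.nonzero(r["region"]); print(q,round(r["score"],2),np.round(r["box"]),xs.mean().round(1),ys.mean().round(1))
E
```

```text
{'t': np.float64(0.0), 'qpos': array([ 1.305,  0.616, -0.013,  1.425,  0.008,  1.103, -0.04 ]), 'qd': array([ 0.   ,  0.002,  0.002, -0.   , -0.001,  0.003, -0.001]), 'tau': array([ 0.0000e+00, -4.6921e+01,  2.5900e-01, -1.7103e+01,  1.0000e-02,
        1.0000e-02,  0.0000e+00]), 'tool_pos': array([ 0.154, -0.631,  0.202]), 'tcp_rot': array([ 0.993,  0.119, -0.   , -0.001]), 'ft_force': array([0.356, 0.906, 0.084]), 'wrist_torque': array([ 0.005, -0.012,  0.062]), 'finger_force': np.float64(0.0), 'opening': np.float64(1.002)}
top [0.51  0.027 1.397]
dot 182 17 17 [ 95.2 103.7] [0.8619 0.6035 0.1   ]
dot 160 16 15 [273.  184.8] [0.6424 0.1259 0.1   ]
dot 30 7 6 [372.  223.7] [ 0.543  -0.1243  0.1   ]
dot 30 6 6 [332.4 233.6] [ 0.5185 -0.024   0.1   ]
dot 30 7 6 [292.  243.6] [0.4937 0.0778 0.1   ]
dot 29 7 6 [252.1 253.6] [0.4687 0.1783 0.1   ]
dot 28 8 6 [128.4 269.9] [0.4252 0.4984 0.1   ]
dot 16 4 5 [135.6 272.2] [0.4196 0.4791 0.1   ]
dot 62 14 11 [170.8 284.1] [0.3905 0.3863 0.1   ]
flap1_mark 0.84 [226. 215. 272. 271.] 249.5 243.0
flap1_mark 0.68 [265. 206. 310. 257.] 289.1 232.
[... 216 characters left out ...]
191.] 410.4 178.2
tin 0.65 [347. 185. 396. 239.] 369.1 212.9
case 0.78 [215. 150. 395. 275.] 305.6 215.3
side [0.2   0.442 0.659]
dot 185 22 14 [265.5 187. ] [0.7202 0.0594 0.1   ]
dot 27 8 4 [382.6 183.4] [ 0.5439 -0.1241  0.1   ]
dot 36 8 5 [362.5 212.9] [ 0.5187 -0.0231  0.1   ]
dot 50 10 7 [338.5 248. ] [0.4936 0.0785 0.1   ]
dot 68 10 9 [309.7 290.3] [0.4684 0.1798 0.1   ]
flap1_mark 0.7 [251. 255. 339. 323.] 296.5 286.6
cone_gold 0.82 [255. 182. 282. 236.] 268.4 207.1
cone_navy 0.93 [301. 134. 333. 182.] 315.6 161.2
oil 0.81 [228. 357. 262. 399.] 244.4 381.1
oil 0.72 [250. 250. 341. 322.] 296.6 286.4
tin 0.81 [360. 152. 384. 168.] 369.6 157.7
case 0.63 [208. 148. 412. 359.] 312.2 252.8
```

View pics/top0.png

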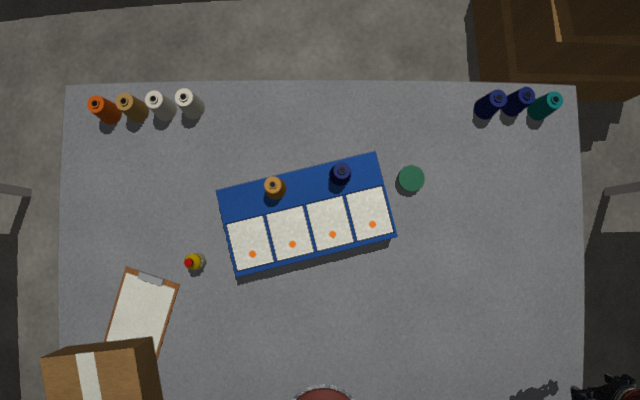

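View pics/side0.png

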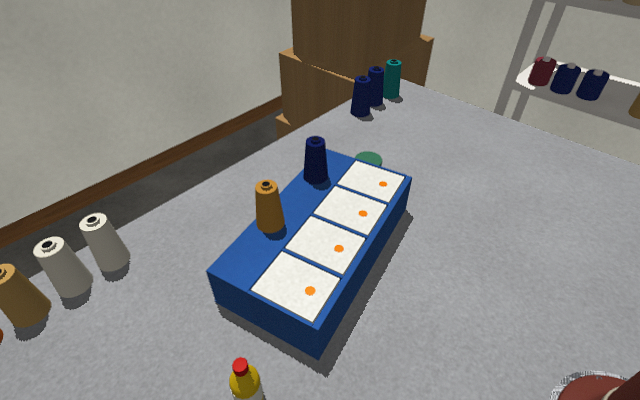

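The four orange dots (top view 372,224 / 332,234 / 292,244 / 252,254) agree between both views to about 1 mm. The tool's x axis is already along the case's x. I'll start with flap 4 because it is nearest: close the fingers and hover above its dot.

Request:
{"op": "step_arm", "data": {"deltas": [[16.6,-13.37,1.5,0,0,0,0],[16.6,-13.37,1.5,0,0,0,0],[16.6,-13.37,1.5,0,0,0,0],[16.6,-13.37,1.5,0,0,0,0],[16.6,-13.37,1.5,0,0,0,0],[16.6,-13.37,1.5,0,0,0,0],[16.6,-13.37,1.5,0,0,0,0],[16.6,-13.37,1.5,0,0,0,0],[16.6,-13.37,1.5,0,0,0,0],[16.6,-13.37,1.5,0,0,0,0],[16.6,-13.37,1.5,0,0,0,0],[16.6,-13.37,1.5,0,0,0,0],[16.6,-13.37,1.5,0,0,0,0],[16.6,-13.37,1.5,0,0,0,0],[16.6,-13.37,1.5,0,0,0,0],[16.6,-13.37,1.5,0,0,0,0]]}}

```text
t: 2.7
tool_pos: [0.5425, -0.1246, 0.1583]
tcp_rot: [0.993, 0.119, 0.0, 0.0]
ft_force: [-0.3, -1.1, 1.1]
opening: -0.002
finger_force: 0.0
```

Request:
{"op": "step_arm", "data": {"deltas": [[0,0,0.8,0,0,0,0],[0,0,1.5,0,0,0,0],[0,0,1.8,0,0,0,0],[0,0,1.8,0,0,0,0],[0,0,1.8,0,0,0,0]]}}

```text
t: 3.32
tool_pos: [0.5434, -0.1241, 0.1049]
tcp_rot: [0.993, 0.119, 0.001, 0.0]
ft_force: [0.1, 0.2, -0.2]
opening: 0.001
finger_force: 0.0
```

Request:
{"op": "step_arm", "data": {"deltas": [[0,0,0.03,0,0,0,0],[0,0,0.07,0,0,0,0],[0,0,0.07,0,0,0,0],[0,0,0.07,0,0,0,0]]}}

```text
t: 3.82
tool_pos: [0.5428, -0.124, 0.1021]
tcp_rot: [0.993, 0.119, 0.0, -0.0]
ft_force: [-0.9, -0.3, 0.5]
opening: -0.003
finger_force: 0.0
```

Request:
{"op": "step_arm", "data": {"deltas": [[0,0,0.03,0,0,0,0],[0,0,0.07,0,0,0,0],[0,0,0.07,0,0,0,0],[0,0,0.07,0,0,0,0]]}}

```text
t: 4.32
tool_pos: [0.5427, -0.124, 0.0999]
tcp_rot: [0.993, 0.119, -0.0, -0.0]
ft_force: [-0.5, -0.3, 0.6]
opening: 0.003
finger_force: 0.0
```

Request:
{"op": "step_arm", "data": {"deltas": [[0,0,0.03,0,0,0,0],[0,0,0.05,0,0,0,0],[0,0,0.05,0,0,0,0],[0,0,0.05,0,0,0,0]]}}

```text
t: 4.82
tool_pos: [0.5428, -0.124, 0.0984]
tcp_rot: [0.993, 0.119, 0.0, -0.0]
ft_force: [0.7, 0.2, -0.5]
opening: -0.002
finger_force: 0.0
```

Request:
{"op": "step_arm", "data": {"deltas": [[0,0,0.03,0,0,0,0],[0,0,0.05,0,0,0,0],[0,0,0.05,0,0,0,0],[0,0,0.05,0,0,0,0]]}}

```text
t: 5.32
tool_pos: [0.5428, -0.124, 0.097]
tcp_rot: [0.993, 0.119, 0.0, -0.0]
ft_force: [0.8, 0.6, -0.3]
opening: -0.005
finger_force: 0.0
```

Request:
{"op": "step_arm", "data": {"deltas": [[0,0,0.03,0,0,0,0],[0,0,0.03,0,0,0,0],[0,0,0.03,0,0,0,0]]}}

```text
t: 5.7
tool_pos: [0.5428, -0.124, 0.096]
tcp_rot: [0.993, 0.119, 0.0, -0.0]
ft_force: [0.3, -0.3, 0.5]
opening: -0.002
finger_force: 0.0
```

Request:
{"op": "step_arm", "data": {"deltas": [[0,0,0.04,0,0,0,0],[0,0,0.04,0,0,0,0],[0,0,0.04,0,0,0,0]]}}

```text
t: 6.08
tool_pos: [0.5428, -0.124, 0.0948]
tcp_rot: [0.993, 0.119, 0.0, -0.0]
ft_force: [-0.4, -0.3, 0.0]
opening: -0.004
finger_force: 0.0
```

```bash
python3 - <<'E'
from h import *
c=robot.camera("side"); p=c["pixels"][110:310,230:480,::-1]
cv2.imwrite("pics/s1.png",cv2.resize(p,None,fx=3,fy=3,interpolation=cv2.INTER_CUBIC))
s=robot.state(); print(s["ft_force"],s["tool_pos"],s["tau"])
E
```

```text
[-0.06851761 -0.18957246 -0.21658851] [ 0.54276198 -0.12397819  0.09485701] [-3.97811652e-05 -4.18547738e+01 -2.71800449e-01 -1.26348290e+01
  7.18546420e-03  1.77789814e-03  7.23677630e-06]
```

View pics/s1.png

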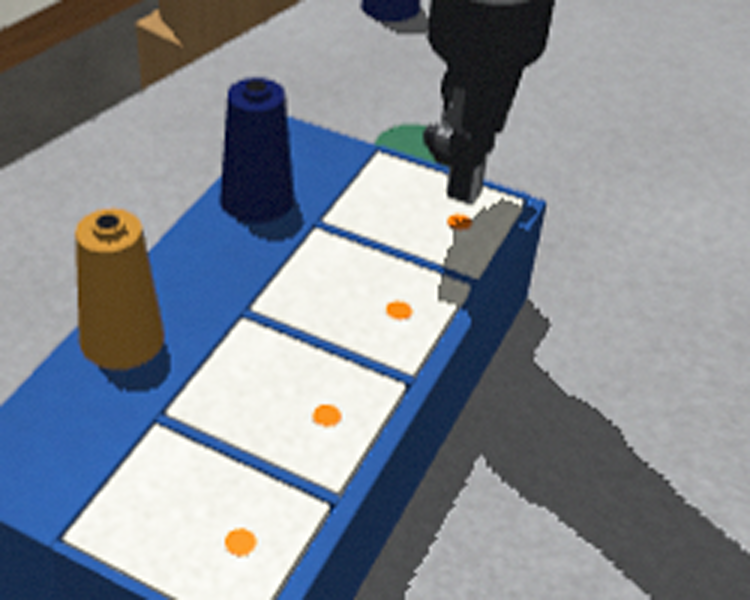

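The crop shows the shut fingertip at crop (462,200), still above the flap. The flap 4 dot at (459,221) hasn't moved, so there is no contact yet even though z reads 0.095. I'll measure the real gap.

```bash
python3 - <<'E'
from h import *
c=robot.camera("side"); s=robot.state(); t=s["tool_pos"]
for dz in(0,.005,.01,.015,.02,.03): 
    q=proj(c,t+[0,0,dz]); print(dz,q.round(1),((q-[230,110])*3).round())
t2=robot.camera("top"); print("top tcp",proj(t2,t).round(1))
cv2.imwrite("pics/t1.png",cv2.resize(t2["pixels"][140:300,200:420,::-1],None,fx=3.5,fy=3.5,interpolation=cv2.INTER_CUBIC))
p=c["pixels"][140:200,350:420,::-1]
cv2.imwrite("pics/s2.png",cv2.resize(p,None,fx=8,fy=8,interpolation=cv2.INTER_CUBIC))
E
```

```text
0 [382.8 185.4] [458. 226.]
0.005 [383.  183.7] [459. 221.]
0.01 [383.3 182. ] [460. 216.]
0.015 [383.5 180.2] [461. 211.]
0.02 [383.8 178.4] [461. 205.]
0.03 [384.3 174.8] [463. 195.]
top tcp [371.7 223.9]
```

View pics/s2.png

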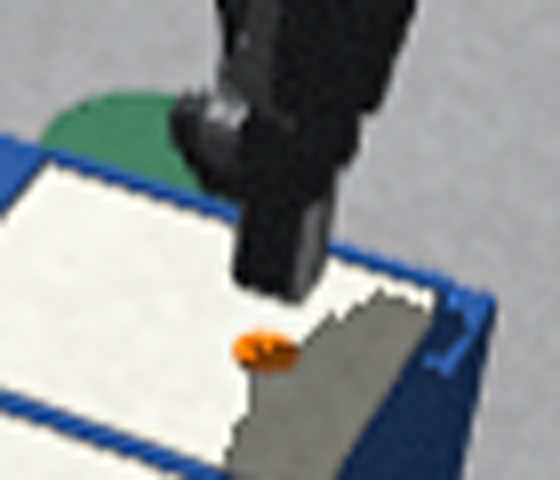

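The tip's bottom is at about (384,176) in the full image, where the model puts the TCP at (383,185). I'll check the top view for a sideways offset.

View pics/t1.png

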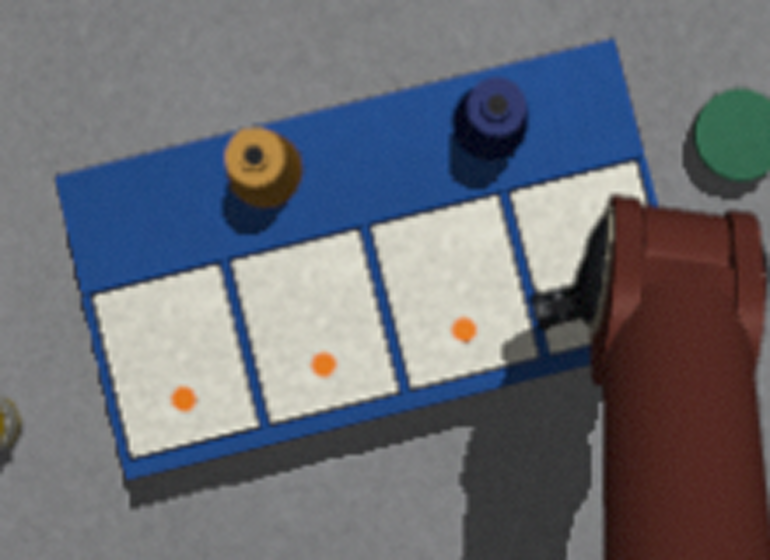

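The top view only shows the arm covering the tip, with the other three dots in place. By the side view there is still about 20 mm of gap, so I'll go down 10 mm and measure again.

Request:
{"op": "step_arm", "data": {"deltas": [[0,0,0.1,0,0,0,0],[0,0,0.2,0,0,0,0],[0,0,0.3,0,0,0,0],[0,0,0.3,0,0,0,0]]}}

```text
t: 6.72
tool_pos: [0.5425, -0.1239, 0.0854]
tcp_rot: [0.993, 0.119, -0.0, -0.0]
ft_force: [-1.0, 0.3, -0.1]
opening: -0.003
finger_force: 0.0
```

```bash
python3 - <<'E'
from h import *
c=robot.camera("side"); s=robot.state(); print(s["tool_pos"],s["ft_force"])
for d in dots(c): print(d)
p=c["pixels"][140:200,350:420,::-1]
cv2.imwrite("pics/s3.png",cv2.resize(p,None,fx=8,fy=8,interpolation=cv2.INTER_CUBIC))
E
```

```text
[ 0.54261552 -0.12394501  0.08560376] [-0.0551091  -0.17610061  0.37270413]
(np.int32(192), np.int32(22), np.int32(14), array([265.7, 187.1]))
(np.int32(20), np.int32(6), np.int32(5), array([383.8, 183.4]))
(np.int32(36), np.int32(8), np.int32(5), array([362.5, 212.9]))
(np.int32(48), np.int32(9), np.int32(7), array([338.4, 248. ]))
(np.int32(66), np.int32(10), np.int32(9), array([309.5, 290.3]))
```

View pics/s3.png

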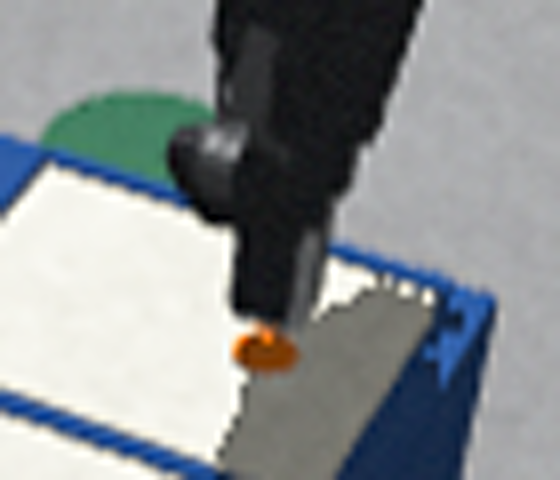

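The tip is now at crop (272,320) and the dot at (265,352), which leaves roughly 10 mm. I'll keep going down in small steps and watch the force.

Request:
{"op": "step_arm", "data": {"deltas": [[0,0,0.1,0,0,0,0],[0,0,0.2,0,0,0,0],[0,0,0.2,0,0,0,0]]}}

```text
t: 7.15
tool_pos: [0.5425, -0.1239, 0.0795]
tcp_rot: [0.993, 0.119, -0.0, -0.0]
ft_force: [-0.5, 0.3, 0.6]
opening: 0.002
finger_force: 0.0
```

Request:
{"op": "step_arm", "data": {"deltas": [[0,0,0.06,0,0,0,0],[0,0,0.06,0,0,0,0],[0,0,0.06,0,0,0,0]]}}

```text
t: 7.52
tool_pos: [0.5428, -0.124, 0.0781]
tcp_rot: [0.993, 0.119, 0.0, -0.0]
ft_force: [-0.5, 0.6, 0.1]
opening: -0.001
finger_force: 0.0
```

Request:
{"op": "step_arm", "data": {"deltas": [[0,0,0.06,0,0,0,0],[0,0,0.06,0,0,0,0],[0,0,0.06,0,0,0,0]]}}

```text
t: 7.9
tool_pos: [0.5428, -0.124, 0.0762]
tcp_rot: [0.993, 0.119, 0.0, -0.0]
ft_force: [-1.1, -0.0, -0.4]
opening: 0.001
finger_force: 0.0
```

Request:
{"op": "step_arm", "data": {"deltas": [[0,0,0.05,0,0,0,0],[0,0,0.05,0,0,0,0],[0,0,0.05,0,0,0,0]]}}

```text
t: 8.28
tool_pos: [0.5427, -0.124, 0.0747]
tcp_rot: [0.993, 0.119, -0.0, -0.0]
ft_force: [-0.7, -0.2, 0.0]
opening: 0.002
finger_force: 0.0
```

```bash
python3 - <<'E'
from h import *
c=robot.camera("side"); s=robot.state(); print(s["tool_pos"],s["ft_force"])
for d in dots(c): print(d)
p=c["pixels"][140:200,350:420,::-1]
cv2.imwrite("pics/s4.png",cv2.resize(p,None,fx=8,fy=8,interpolation=cv2.INTER_CUBIC))
E
```

```text
[ 0.54273313 -0.12398006  0.07472488] [ 0.10366095 -0.13068664  0.74314574]
(np.int32(193), np.int32(22), np.int32(14), array([265.8, 187.1]))
(np.int32(36), np.int32(8), np.int32(5), array([362.5, 212.9]))
(np.int32(47), np.int32(9), np.int32(7), array([338.4, 248. ]))
(np.int32(66), np.int32(10), np.int32(9), array([309.5, 290.3]))
```

Request:
{"op": "step_arm", "data": {"deltas": [[0,0,0.05,0,0,0,0],[0,0,0.05,0,0,0,0],[0,0,0.05,0,0,0,0]]}}

```text
t: 8.7
tool_pos: [0.5427, -0.1239, 0.0732]
tcp_rot: [0.993, 0.119, -0.0, -0.0]
ft_force: [0.2, -0.6, 0.3]
opening: 0.0
finger_force: 0.0
```

Request:
{"op": "step_arm", "data": {"deltas": [[0,0,0.05,0,0,0,0],[0,0,0.05,0,0,0,0],[0,0,0.05,0,0,0,0]]}}

```text
t: 9.07
tool_pos: [0.5428, -0.124, 0.0718]
tcp_rot: [0.993, 0.119, 0.0, 0.0]
ft_force: [0.4, -0.2, -0.0]
opening: 0.002
finger_force: 0.1
```

Request:
{"op": "step_arm", "data": {"deltas": [[0,0,0.05,0,0,0,0],[0,0,0.05,0,0,0,0],[0,0,0.05,0,0,0,0]]}}

```text
t: 9.45
tool_pos: [0.5427, -0.124, 0.0703]
tcp_rot: [0.993, 0.119, -0.0, -0.0]
ft_force: [-0.9, -0.5, 2.8]
opening: -0.002
finger_force: 1.2
```

Request:
{"op": "step_arm", "data": {"deltas": [[0,0,0.05,0,0,0,0],[0,0,0.05,0,0,0,0],[0,0,0.05,0,0,0,0]]}}

```text
t: 9.82
tool_pos: [0.5426, -0.1241, 0.0687]
tcp_rot: [0.993, 0.119, -0.0, -0.0]
ft_force: [-1.9, -0.9, 2.1]
opening: 0.002
finger_force: 1.1
```

```bash
python3 - <<'E'
from h import *
c=robot.camera("side"); s=robot.state(); print(s["tool_pos"],s["ft_force"],s["wrist_torque"],s["tau"].round(2))
p=c["pixels"][140:200,350:420,::-1]
cv2.imwrite("pics/s5.png",cv2.resize(p,None,fx=8,fy=8,interpolation=cv2.INTER_CUBIC))
E
```

```text
[ 0.54260766 -0.12403955  0.06864156] [-0.87396559 -0.31045136  2.7852628 ] [-0.03755498  0.17318612 -0.00375159] [ -0.24 -41.58  -0.46 -11.77  -0.06  -0.23   0.  ]
```

View pics/s5.png

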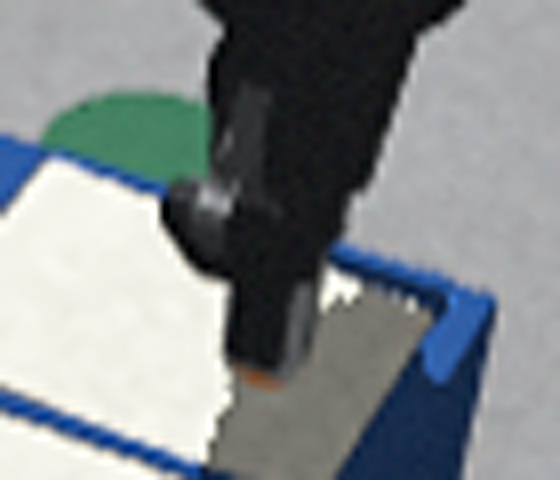

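Contact came at z≈0.071 and the force stays at 2–3 N as the flap sinks. The crop shows the flap tilting: the tip is at (262,375), with more of the bin wall exposed at (445,350). Flap 4 looks like the one that rocks; I'll go 2 mm further to confirm.

Request:
{"op": "step_arm", "data": {"deltas": [[0,0,0.07,0,0,0,0],[0,0,0.07,0,0,0,0],[0,0,0.07,0,0,0,0]]}}

```text
t: 10.25
tool_pos: [0.5426, -0.1241, 0.0664]
tcp_rot: [0.993, 0.119, -0.0, -0.0]
ft_force: [-0.9, -0.6, 1.0]
opening: -0.001
finger_force: 0.7
```

Request:
{"op": "step_arm", "data": {"deltas": [[0,0,0.07,0,0,0,0],[0,0,0.1,0,0,0,0],[0,0,0.1,0,0,0,0]]}}

```text
t: 10.62
tool_pos: [0.5427, -0.124, 0.0635]
tcp_rot: [0.993, 0.119, -0.0, -0.0]
ft_force: [-0.9, -0.8, 2.0]
opening: -0.001
finger_force: 0.9
```

Force is 1–2 N over 8 mm of travel, so flap 4 rocks. I'll push it down to the stop.

Request:
{"op": "step_arm", "data": {"deltas": [[0,0,0.1,0,0,0,0],[0,0,0.2,0,0,0,0],[0,0,0.3,0,0,0,0],[0,0,0.4,0,0,0,0],[0,0,0.5,0,0,0,0],[0,0,0.6,0,0,0,0],[0,0,0.6,0,0,0,0]]}}

```text
t: 11.5
tool_pos: [0.5416, -0.124, 0.0448]
tcp_rot: [0.993, 0.119, -0.001, -0.0]
ft_force: [0.1, 0.7, 0.2]
opening: 0.004
finger_force: 0.0
```

Request:
{"op": "step_arm", "data": {"deltas": [[0,0,0.1,0,0,0,0],[0,0,0.17,0,0,0,0],[0,0,0.17,0,0,0,0]]}}

```text
t: 11.88
tool_pos: [0.5422, -0.124, 0.0401]
tcp_rot: [0.993, 0.119, -0.001, -0.0]
ft_force: [-0.3, -0.0, -0.2]
opening: -0.001
finger_force: 0.0
```

```bash
python3 - <<'E'
from h import *
c=robot.camera("side")
for d in dots(c): print(d)
p=c["pixels"][130:250,310:430,::-1]
cv2.imwrite("pics/s6.png",cv2.resize(p,None,fx=5,fy=5,interpolation=cv2.INTER_CUBIC))
E
```

```text
(np.int32(194), np.int32(22), np.int32(14), array([265.7, 187.1]))
(np.int32(36), np.int32(8), np.int32(5), array([362.5, 212.9]))
(np.int32(47), np.int32(9), np.int32(7), array([338.4, 248. ]))
(np.int32(67), np.int32(10), np.int32(9), array([309.6, 290.4]))
```

View pics/s6.png

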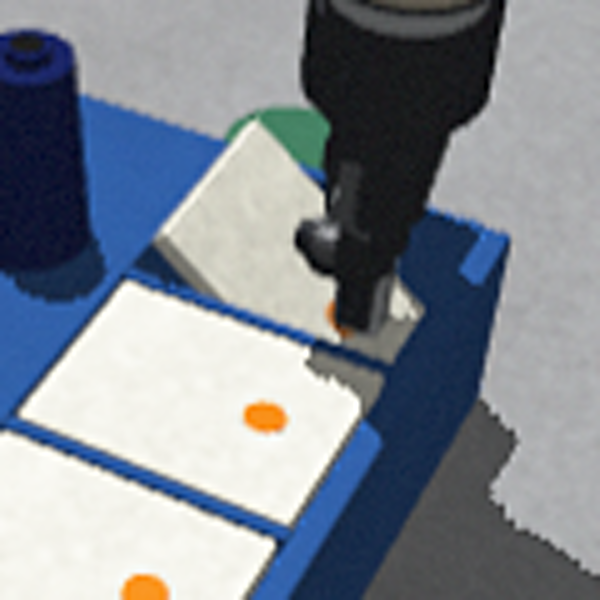

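Flap 4 is well tilted: its far end is raised at (255,120), and the dot shows beside the finger at (338,318). I'll keep going down until I feel the stop.

Request:
{"op": "step_arm", "data": {"deltas": [[0,0,0.06,0,0,0,0],[0,0,0.08,0,0,0,0],[0,0,0.08,0,0,0,0]]}}

```text
t: 12.3
tool_pos: [0.5427, -0.124, 0.0381]
tcp_rot: [0.993, 0.119, 0.0, -0.0]
ft_force: [-0.1, 0.8, 1.0]
opening: 0.004
finger_force: 0.4
```

Request:
{"op": "step_arm", "data": {"deltas": [[0,0,0.06,0,0,0,0],[0,0,0.08,0,0,0,0],[0,0,0.08,0,0,0,0]]}}

```text
t: 12.68
tool_pos: [0.5427, -0.1241, 0.0356]
tcp_rot: [0.993, 0.119, -0.0, 0.0]
ft_force: [-0.4, -0.1, 1.2]
opening: -0.002
finger_force: 0.7
```

Request:
{"op": "step_arm", "data": {"deltas": [[0,0,0.05,0,0,0,0],[0,0,0.05,0,0,0,0],[0,0,0.05,0,0,0,0]]}}

```text
t: 13.05
tool_pos: [0.5423, -0.1239, 0.0338]
tcp_rot: [0.993, 0.119, -0.0, -0.0]
ft_force: [0.4, 0.7, -0.4]
opening: 0.003
finger_force: 0.0
```

Request:
{"op": "step_arm", "data": {"deltas": [[0,0,0.06,0,0,0,0],[0,0,0.08,0,0,0,0],[0,0,0.08,0,0,0,0]]}}

```text
t: 13.42
tool_pos: [0.5427, -0.1239, 0.0328]
tcp_rot: [0.993, 0.119, 0.0, -0.0]
ft_force: [-2.5, 1.1, 8.3]
opening: -0.0
finger_force: 3.6
```

Request:
{"op": "step_arm", "data": {"deltas": [[0,0,0.05,0,0,0,0],[0,0,0.05,0,0,0,0],[0,0,0.05,0,0,0,0]]}}

```text
t: 13.8
tool_pos: [0.5428, -0.1239, 0.0326]
tcp_rot: [0.993, 0.119, 0.0, 0.0]
ft_force: [-5.0, 1.0, 15.4]
opening: -0.002
finger_force: 7.1
```

The force rose to 15 N and z stopped near 0.033, so the flap is at its stop. Now I'll retreat straight up and back towards the robot.

Request:
{"op": "step_arm", "data": {"deltas": [[0,0,-0.5,0,0,0,0],[0,0,-1.5,0,0,0,0],[0,0,-3,0,0,0,0],[0,0,-4.5,0,0,0,0],[0,1.5,-5,0,0,0,0],[-2,4,-5,0,0,0,0],[-4,6,-5,0,0,0,0],[-5,8,-5,0,0,0,0],[-5,8,-5,0,0,0,0],[-5,8,-5,0,0,0,0],[-5,8,-5,0,0,0,0]]}}

```text
t: 15.18
tool_pos: [0.4539, -0.392, 0.1801]
tcp_rot: [0.993, 0.119, 0.0, -0.001]
ft_force: [0.3, 0.5, 0.3]
opening: -0.003
finger_force: 0.0
```

```bash
python3 - <<'E'
from h import *
c=robot.camera("side"); t=robot.camera("top"); s=robot.state(); print(s["tool_pos"],s["ft_force"],s["qd"].round(3))
print([d[3] for d in dots(c)]); print([d[3] for d in dots(t)])
ax=np.array([.5435,-.1242,.1])+.048*np.array([.971,.24,0])-[0,0,.005]
for a in(.6,.7,.8):
    q=ax+np.array([.971,.24,0])*(-.048*np.cos(a)-.005*np.sin(a))+[0,0,-.048*np.sin(a)+.005*np.cos(a)]
    print(a,proj(c,q).round(1),proj(t,q).round(1))
p=c["pixels"][110:310,230:480,::-1]
cv2.imwrite("pics/s7.png",cv2.resize(p,None,fx=3,fy=3,interpolation=cv2.INTER_CUBIC))
E
```

```text
[ 0.45498347 -0.390581    0.18027059] [-0.277958    0.82618213  0.69522664] [-0.008 -0.003  0.001 -0.     0.003  0.     0.001]
[array([265.6, 187. ]), array([376.4, 194.1]), array([362.5, 212.9]), array([338.5, 248. ]), array([309.6, 290.4])]
[array([ 95.3, 103.7]), array([272.9, 184.9]), array([369.5, 219.9]), array([332.4, 233.6]), array([292. , 243.6]), array([252.1, 253.6]), array([131.2, 270.8]), array([170.9, 292.3])]
0.6 [379.1 192.2] [370.2 221.7]
0.7 [377.8 193.1] [369.8 220.8]
0.8 [376.5 194. ] [369.3 219.8]
```

View pics/s7.png

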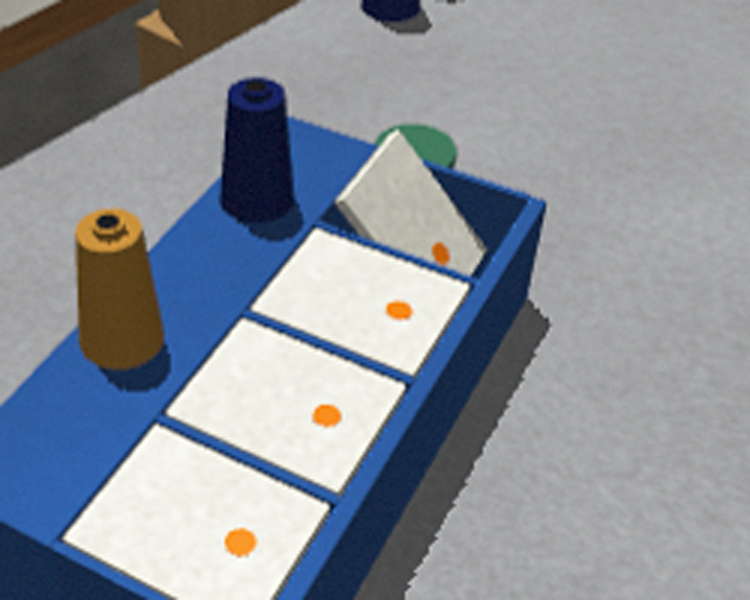

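Flap 4's dot sits at crop (440,253), which matches the 0.8 rad prediction in both cameras. The other three dots haven't moved, the cones and tin stand as before, and the arm is clear.

```bash
python3 -c "
from cell import robot
print(robot.job_done())"
```

```text
the job is handed in; nothing more can be done
None
```

Flap 4 was the one that rocked; it is now pushed to its stop (about 0.8 rad in both cameras) and left open, with flaps 1–3 never pressed because flap 4, the first one tried, rocked, and the job is handed in, though no verdict came back.

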